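# Mark the four sides of a square copper jug on the scribing block

## Robot

A 7-joint arm with a two-finger parallel gripper is mounted at the origin on the work surface. World frame = base frame: x ahead of the robot, y to its left, z up, the work surface at z = 0. Lengths are in m, angles in degrees, forces in N, time in s.
With the tool pointing down it reaches from about 0.35 to 0.775 m from the base axis. Payload 3.1 kg.
Tool frame: the origin (TCP) lies on the centre line of the jaws, within the pads' length; the fingertips stand 17 mm ahead of it and the grasp point (between the pads) lies 2 mm behind it (robot.tip_reach is the distance from the TCP to the fingertips, in m); z points along the fingers, y is the line along which they close (so a half turn about z gives the same grasp; the last joint's range is limited). The gripper opens to 85 mm and grips with 20 to 120 N. Pads are 22 mm wide; open, the fingers measure 114 mm over their backs; the gripper's body (76 mm by 85 mm) begins 54 mm behind the grasp point. The pads swing forward as they close: fully open they stand 13 mm farther back than shut.
Start: joints at [-72.863, 17.813, 0.802, 86.603, -0.252, 75.585, -1.558], TCP at [0.184, 0.518, 0.248] pointing down, gripper open.
Joint ranges: [-154.91, 154.91], [-16.99, 109.72], [-72.82, 74.43], [7.12, 147.25], [-82.49, 262.49], [11.32, 116.49], [-174.64, 174.64]. Speed limits (degrees/s): [159.86, 159.86, 180, 180, 180, 180, 180].

## Interface

Orientations are given as [roll, pitch, yaw] about the fixed x, y, z axes, in that order (R = Rz(yaw) Ry(pitch) Rx(roll)).
In Python, from station import robot, fingers, vision, workorder, recognise gives the robot as it stands. Calls block until the motion is done:
- robot.move_to(position, orientation): joint-space move of the TCP to a pose.
- robot.line_to(position, orientation=None, velocity=0.15, f_stop=None): straight line of the TCP; orientation=None keeps the orientation; velocity is the mean speed in m/s. With f_stop (N) it stops when the force on the tool has changed by that much, and returns True; else False.
- robot.move_j(angles): joint-space move.
- fingers.gripper_to(opening, force=None): opening from 0.0 (shut) to 1.0 (fully open); force is the grip in N (None keeps the last); returns when the fingers have stopped.
- robot.pause(seconds).
- robot.inverse_kinematics(position, orientation): joint angles nearest the present ones, or None.
- vision.grab_frame(name): name is "side" or "top" or "wrist"; returns the picture (384x512x3 uint8, red, green, blue); there is no depth.
- vision.calibration(name): a dict with "mtx" (3x3 intrinsics, pixels), "extrinsics" (4x4, takes a point from world to camera coordinates); the wrist camera has in their place "T_tool_cam" (4x4, takes a point from camera to tool coordinates, whose origin is the TCP and whose axes are the flange's). Camera axes: x right, y up, looking along -z (the intrinsics and any distortion apply to the point x, -y, -z); pixel columns grow to the right and rows downward; lengths in m; the calibration is good to about 2 mm. A picture is of the moment at which its call begins: read the wrist's pose just before it. calibration takes no time and is no camera call.
A pose or a line that the arm cannot do raises robot.PlanningError and nothing moves.
- workorder.close_job(): hands the job in; it is judged then, once.
Trained networks look in the newest picture that a camera, given by its name, has taken for a name from the list of things; names that differ only in an ending like _2 or _b are one class to them, and where a whole thing is asked for, a point or a joint stands for the part that bears it (a point fixed in the world has none). Each returns a list of dicts, best first, with "p" (0 to 1); they miss things now and then, are a little off and sometimes report something else, mostly with a low value. They report only what shows in the picture. A call takes as long as a camera call. They do not tell look-alikes from the thing itself.
- recognise(label, camera): "rect" ([centre column, centre row, width, height] in pixels, round what is visible of it).
Readings, each from a call of its own:
- robot.current_time_s(): time.
- robot.current_joint_positions(): joint angles.
- robot.current_dq(): joint speeds.
- robot.current_joint_torque(): joint torques, N m.
- robot.current_tool_pos(): TCP position.
- robot.current_eef_rot(): TCP orientation.
- robot.current_contact_force(): force on the tool from outside, world axes, zero at the start.
- robot.current_torque(): the same for the moment, N m.
- robot.current_finger_gap(): opening from 0.0 (shut) to 1.0 (fully open).
- robot.current_gripper_force(): force on a finger pad.
Only numpy, scipy, OpenCV 4.12 (cv2) and the standard library are available. Lean on these libraries where they do the work, as an engineer would, in place of code of your own. Each camera call takes 0.05 s, during which the arm holds its last target. There are 200 camera calls.

## Task

Stand the square copper jug on the surface plate and, keeping it flat on the plate, press the middle of each of its four sides squarely and gently for a moment against the point of the scriber, starting with the side under the pouring lip. Then take the other sides in turn as the jug goes round clockwise, seen from above, backing it off the point between sides and never pushing the scriber to the end of its spring travel. Leave the jug standing free on the plate, clear of the point, and leave the other things on the bench where they are.

Things in the scene. Friction and masses are not known exactly. Their poses are not given: they have to be found in the camera images.
- jug: square copper jug, open top: 48 x 48 mm outside, 95 mm tall, walls 3 mm, 0.2 to 0.45 kg; origin: centre of underside. The 22 mm wide pouring lip of its +x side sticks out 12 mm, from height 84 up; +y, -x, -y sides plain. Clockwise turning brings up sides +x, +y, -x, -y. Starts upright on the sheet of paper, any yaw, 100 mm between its axis and its neighbours'
- plate: cast surface plate, fixed: 300 x 240 mm (own x, y), its flat top 30 mm above the bench; origin at the centre of its underside, on the bench. It lies on the robot's left or right; the sheet of paper with the jug is on the other side. Slide the jug over it lightly: dragged while pressed down hard, it tips in the fingers
- gauge: scribing block, fixed on the plate. Origin on the plate's top, straight below the free scriber's point; +x runs from there back to the pillar. A foot 66 x 56 x 30 mm and a 10 mm pillar, 192 mm tall, stand 140 mm from the point along +x; the scriber is level, 30 mm above the plate: a 6 mm needle for the first 70 mm from the point, then a barrel 15 mm thick
- point (a point): the scriber's point, 30 mm above the plate's top; its axes are those of the gauge: +x points back along the scriber to the pillar, so a jug side is pressed on it by moving the jug along this +x. It moves back with the scriber
- scriber (a joint): how far the sprung scriber is pushed back along its +x: 0 free, 0.015 m at its stop; about 0.7 N at the start and 0.18 N more per mm. 3 to 6 mm makes a good mark; above 13 mm counts as driven to the end
- tumbler: empty glass tumbler, 64 mm across, 95 mm tall; origin at the centre of its underside, z up; loose, to be left alone
- glue: closed plastic glue bottle with a blue cap, 58 mm across, 170 mm tall; origin at the centre of its underside, z up; loose, to be left alone
- jar: closed amber glass jar, 64 mm across, 85 mm tall; origin at the centre of its underside, z up; loose, to be left alone
- beaker: ROUND copper beaker without a lip, 58 mm across, 90 mm tall (not the jug); origin at the centre of its underside, z up; loose, to be left alone
- canister: blue gas canister, 72 mm across, 198 mm tall, standing between the plate and the sheet of paper; origin at the centre of its underside, z up; loose, to be left alone
- mug: black mug, 80 mm across, 92 mm tall, its handle reaching out a further 35 mm or so along its own +y; origin at the centre of its underside, z up; loose, to be left alone
- block: steel bench block, 50 x 50 x 20 mm, lying near a corner of the surface plate; origin at the centre of its underside, z up; loose, to be left alone
Not all that is in view belongs to the job. What is shaped like the jug but green is not meant.

How it is judged (in metres and radians):
On the way, in this order (a step that is already met when the one before it is completed fails the run):
1. the side with the lip is pressed on the point: jug flat on the plate, point within 8 mm of the middle of the side, squared up to about 8 degrees (x of point in the frame of jug above 0.019 m and y of point in the frame of jug between -0.008 and 0.008 m and angle between the x axis of jug and the x axis of point, either way round below 0.15 rad and contact force between jug and gauge above 0.3 N and value of joint scriber above 0.0008 m and z of jug in the frame of plate below 0.034 m and angle between jug's own z axis and vertical below 0.08 rad), for 0.2 s.
2. the second side (a quarter turn clockwise later) is pressed on the point: jug flat on the plate, point within 8 mm of the middle of the side, squared up to about 8 degrees (y of point in the frame of jug above 0.019 m and x of point in the frame of jug between -0.008 and 0.008 m and angle between the y axis of jug and the x axis of point, either way round below 0.15 rad and contact force between jug and gauge above 0.3 N and value of joint scriber above 0.0008 m and z of jug in the frame of plate below 0.034 m and angle between jug's own z axis and vertical below 0.08 rad), for 0.2 s.
3. the third side (opposite the lip) is pressed on the point: jug flat on the plate, point within 8 mm of the middle of the side, squared up to about 8 degrees (x of point in the frame of jug below -0.019 m and y of point in the frame of jug between -0.008 and 0.008 m and angle between the x axis of jug and the x axis of point, either way round below 0.15 rad and contact force between jug and gauge above 0.3 N and value of joint scriber above 0.0008 m and z of jug in the frame of plate below 0.034 m and angle between jug's own z axis and vertical below 0.08 rad), for 0.2 s.
4. the fourth side is pressed on the point: jug flat on the plate, point within 8 mm of the middle of the side, squared up to about 8 degrees (y of point in the frame of jug below -0.019 m and x of point in the frame of jug between -0.008 and 0.008 m and angle between the y axis of jug and the x axis of point, either way round below 0.15 rad and contact force between jug and gauge above 0.3 N and value of joint scriber above 0.0008 m and z of jug in the frame of plate below 0.034 m and angle between jug's own z axis and vertical below 0.08 rad), for 0.2 s.
At the end, for the whole second after the job is handed in: the jug stands upright and still on the surface plate, released, its centre on the plate and at least 38 mm from the scriber's point, touching neither the scribing block nor the fingers; the scriber is back at its free position (z of jug in the frame of plate between 0.026 and 0.034 m and angle between jug's own z axis and vertical below 0.05 rad and x of jug in the frame of plate between -0.14 and 0.14 m and y of jug in the frame of plate between -0.11 and 0.11 m and horizontal distance between jug and point above 0.038 m and value of joint scriber below 0.0008 m and contact force between jug and gauge below 0.05 N and contact force between jug and the fingers below 0.05 N and linear speed of jug below 0.01 m/s).
It fails at once if the scriber is driven home (pushed back more than 13 mm) (value of joint scriber above 0.013 m).
It fails at once if the jug is tipped over (more than 35 degrees) (angle between jug's own z axis and vertical above 0.6 rad).
It fails at once if one of the other loose things is shifted by more than 30 mm (distance of any of tumbler, glue, jar, beaker, canister, mug, block from where it was at the start of the episode above 0.03 m).
It also fails if it takes over 70 s, if anything falls off the work surface, if the arm or the gripper's body presses on something with over 40 N, if the wrist force passes 120 N, or if a joint passes its speed limit or range.

## Working session

There is one attempt and no reset: what is moved stays moved. The work goes in short steps, each a Python script; the robot and the scene stay as the last script left them, time stands still between calls to the robot, and variables do not carry over. Pictures are saved under pics/ and viewed, at most 12 in all, crops included, and the job is handed in when it is done.

```bash
ls; mkdir -p pics
python3 - <<'E'
from station import robot, fingers, vision, workorder, recognise
import cv2,numpy as np
ims=[]
for c in ["top","side"]:
    im=vision.grab_frame(c); cv2.imwrite(f"pics/{c}0.png",im[:,:,::-1])
    for l in ["jug","plate","gauge","point","beaker","canister","tumbler","glue","jar","mug","block"]:
        print(c,l,[(np.round(r["rect"]).astype(int).tolist(),round(r["p"],2)) for r in recognise(l,c)[:4]])
    k=vision.calibration(c); print({a:np.round(b,4).tolist() if isinstance(b,np.ndarray) else b for a,b in k.items()})
print(vision.calibration("wrist"))
print(robot.current_time_s(),robot.current_eef_rot(),robot.current_tool_pos(),robot.tip_reach)
E
```

```text
pics
top jug [([192, 161, 30, 29], 0.96), ([100, 171, 30, 33], 0.94), ([356, 200, 6, 17], 0.37)]
top plate [([351, 194, 112, 130], 0.95)]
top gauge [([348, 160, 23, 45], 0.69)]
top point [([355, 194, 4, 24], 0.52)]
top beaker [([172, 206, 24, 23], 0.65)]
top canister [([266, 151, 24, 42], 0.69)]
top tumbler [([205, 192, 24, 31], 0.94)]
top glue [([217, 228, 26, 26], 0.83)]
top jar []
top mug [([280, 233, 32, 47], 0.6)]
top block [([396, 227, 24, 21], 0.76)]
{'mtx': [[489.5667, 0.0, 257.4571], [0.0, 489.5667, 189.0151], [0.0, 0.0, 1.0]], 'extrinsics': [[-0.083, -0.9965, -0.0036, 0.0808], [0.9689, -0.0816, 0.2338, -0.5521], [-0.2333, 0.0159, 0.9723, -1.2469], [0.0, 0.0, 0.0, 1.0]]}
side jug [([203, 140, 21, 34], 0.86), ([256, 166, 25, 42], 0.82)]
side plate [([340, 262, 149, 115], 0.79)]
side gauge [([371, 202, 35, 79], 0.85)]
side point []
side beaker [([207, 172, 13, 29], 0.8)]
side canister [([308, 173, 31, 71], 0.63)]
side tumbler [([238, 179, 22, 38], 0.74)]
side glue [([221, 184, 24, 58], 0.86)]
side jar [([192, 190, 29, 40], 0.57)]
side mug [([255, 224, 36, 51], 0.7)]
side block
[... 167 characters left out ...]
64, 0.3711, 0.8397, -0.2686], [-0.5799, -0.6079, 0.5424, -0.8528], [0.0, 0.0, 0.0, 1.0]]}
{'mtx': array([[335.86402664,   0.        , 254.65562561],
       [  0.        , 335.86402664, 194.6823119 ],
       [  0.        ,   0.        ,   1.        ]]), 'T_tool_cam': array([[-1.00565685e-03,  9.54760158e-01,  2.97375234e-01,
         7.69637620e-02],
       [ 9.99999384e-01,  8.20321861e-04,  7.48030016e-04,
         5.87883927e-04],
       [ 4.70245850e-04,  2.97375803e-01, -9.54760394e-01,
        -1.26210882e-01],
       [ 0.00000000e+00,  0.00000000e+00,  0.00000000e+00,
         1.00000000e+00]])}
1.2 [1.79996472e+02 1.68516270e-03 1.60480883e+02] [0.18379519 0.51841132 0.24831387] 0.017
```

View images.

Run:
```python
import cv2
a=cv2.imread("pics/top0.png")[90:290,50:450]; cv2.imwrite("pics/top0c.png",cv2.resize(a,(800,400),interpolation=cv2.INTER_CUBIC))
a=cv2.imread("pics/side0.png")[90:340,160:480]; cv2.imwrite("pics/side0c.png",cv2.resize(a,(768,600),interpolation=cv2.INTER_CUBIC))
```

```text
(no output)
```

View pics/top0c.png

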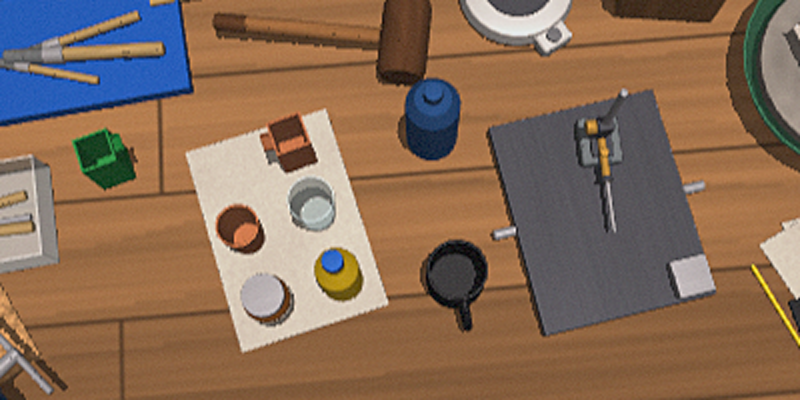

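View pics/side0c.png

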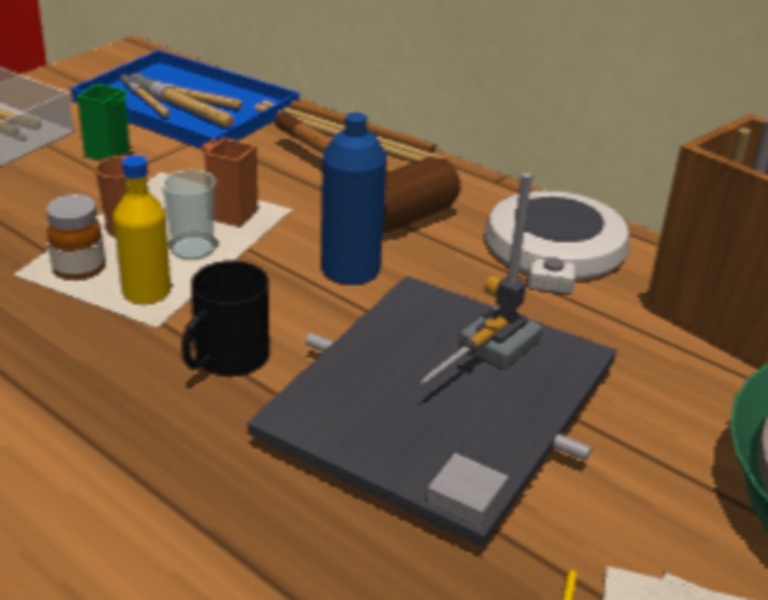

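Candidates for the jug (full top picture): the copper square one with a lip at (192,161), the green look-alike at (100,171) and the round copper beaker at (172,206). I choose (192,161), where the lip points image-left. The plate is on the robot's right, with the needle tip at about (356,204), pillar and foot above it in the image, and the block at about (396,227).

Next I'll get close wrist views of the jug and of the scriber.

```bash
cat > h.py <<'E'
from station import robot, fingers, vision, workorder, recognise
import cv2,numpy as np
from scipy.spatial.transform import Rotation as R
D=np.diag([1,-1,-1.])
def pose(): 
    T=np.eye(4);T[:3,:3]=R.from_euler('xyz',robot.current_eef_rot(),degrees=True).as_matrix();T[:3,3]=robot.current_tool_pos();return T
def ext(c,T=None):
    k=vision.calibration(c)
    return k["mtx"],(k["extrinsics"] if c!="wrist" else np.linalg.inv(T@k["T_tool_cam"]))
def proj(P,K,E):
    p=(np.asarray(P)@E[:3,:3].T+E[:3,3])@D.T@K.T; return p[:,:2]/p[:,2:]
def ray(uv,K,E):
    d=E[:3,:3].T@D@np.linalg.inv(K)@[*uv,1]; return -E[:3,:3].T@E[:3,3],d/np.linalg.norm(d)
def onz(uv,K,E,z):
    o,d=ray(uv,K,E); return o+d*(z-o[2])/d[2]
def tri(rs):
    A=[np.eye(3)-np.outer(d,d) for o,d in rs]
    p=np.linalg.solve(sum(A),sum(a@o for a,(o,d) in zip(A,rs))); return p,[round(1e3*np.linalg.norm(a@(p-o)),1) for a,(o,d) in zip(A,rs)]
E
python3 - <<'E'
from h import *
Kt,Et=ext("top");Ks,Es=ext("side")
print("jug",tri([ray((192,161),Kt,Et),ray((256,166),Ks,Es)]))
print("tip",tri([ray((356.5,205),Kt,Et),ray((160+423/2.4,90+383/2.4),Ks,Es)]))
for n,uv,z in [("foot",(350,162),.06),("block",(396,227),.05),("can",(266,140),.198),("tumb",(205,190),.05),("mug",(278,226),.09)]: print(n,onz(uv,Kt,Et,z))
for uv in [(295,153),(377,135),(408,236),(322,257)]: print(onz(uv,Kt,Et,.03))
E
```

```text
jug (array([0.65974804, 0.20774426, 0.03820661]), [np.float64(1.4), np.float64(1.4)])
tip (array([ 0.49278428, -0.22608165,  0.05474957]), [np.float64(0.8), np.float64(0.8)])
foot [ 0.61264289 -0.22340233  0.06      ]
block [ 0.42616431 -0.32456579  0.05      ]
can [0.64711481 0.00535837 0.198     ]
tumb [0.56991583 0.17626329 0.05      ]
mug [ 0.4487721  -0.00985104  0.09      ]
[ 0.66019986 -0.07967675  0.03      ]
[ 0.69371642 -0.31607698  0.03      ]
[ 0.40195332 -0.35894828  0.03      ]
[ 0.365347   -0.12207866  0.03      ]
```

Run:
```python
from h import *
import pickle
out={}
for n,p,y in [("j1",(.58,.24,.33),180),("j2",(.60,.14,.30),170),("p1",(.46,-.20,.30),180),("p2",(.40,-.27,.27),180)]:
    robot.move_to(p,[180,0,y]); robot.pause(.3)
    T=pose(); im=vision.grab_frame("wrist"); out[n]=(T,im); cv2.imwrite(f"pics/{n}.png",im[:,:,::-1])
    for l in (["jug"] if n[0]=="j" else ["point","gauge","block"]): print(n,l,[(np.round(r["rect"]).tolist(),round(r["p"],2)) for r in recognise(l,"wrist")[:3]])
    print(np.round(T[:3,3],4),np.round(robot.current_joint_positions(),1))
pickle.dump(out,open("w.pkl","wb"))
h=lambda a,b:np.hstack([out[a][1],out[b][1]])[:,:,::-1]
cv2.imwrite("pics/jj.png",cv2.resize(h("j1","j2"),(800,300),interpolation=cv2.INTER_AREA))
cv2.imwrite("pics/pp.png",cv2.resize(h("p1","p2"),(800,300),interpolation=cv2.INTER_AREA))
print(robot.current_time_s())
```

```text
j1 jug [([221.0, 214.0, 60.0, 67.0], 0.73), ([425.0, 211.0, 77.0, 70.0], 0.67)]
[0.5797 0.2407 0.33  ] [-33.8  26.6  16.4  63.7  -7.2  90.7  70.9]
j2 jug [([314.0, 198.0, 73.0, 76.0], 0.7), ([496.0, 152.0, 28.0, 56.0], 0.61)]
[0.5999 0.1416 0.3002] [-27.2  25.4  19.6  70.   -8.3  86.   71.3]
p1 point [([231.0, 217.0, 11.0, 56.0], 0.83)]
p1 gauge [([235.0, 275.0, 47.0, 171.0], 0.69)]
p1 block [([141.0, 127.0, 60.0, 54.0], 0.91)]
[ 0.4605 -0.1994  0.2999] [ -4.   11.4  30.9  89.3  -5.9  80.9 117.4]
p2 point [([292.0, 277.0, 5.0, 54.0], 0.58)]
p2 gauge [([290.0, 305.0, 51.0, 111.0], 0.87)]
p2 block [([203.0, 185.0, 55.0, 54.0], 0.62)]
[ 0.401  -0.2691  0.2702] [  2.7   9.9  34.2  95.4  -5.7  76.4 127.9]
7.1417
```

View pics/jj.png

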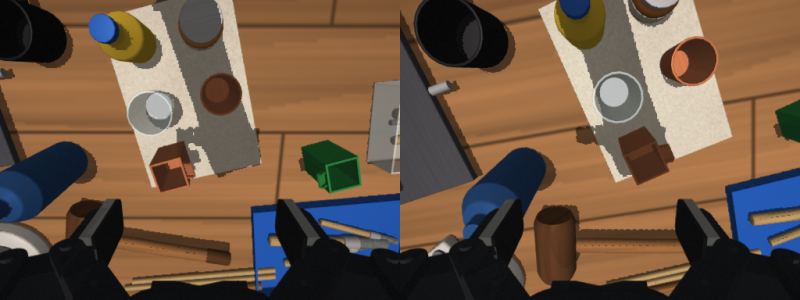

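View pics/pp.png

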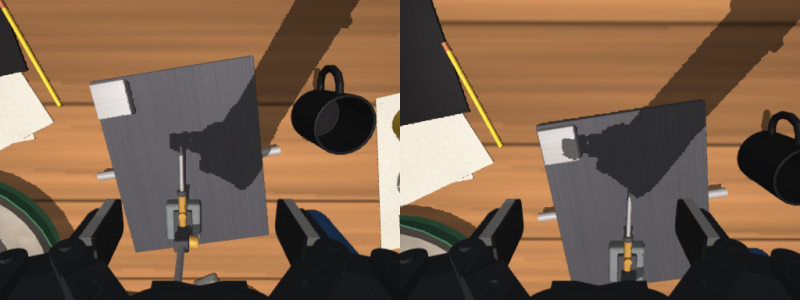

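The views show the jug at about (218,212) in j1 and (314,198) in j2, with the lip toward the right. The needle tips are at about (232,190) in p1 and (293,250) in p2. Now the close crops.

Run:
```python
import pickle,cv2,numpy as np
o=pickle.load(open("w.pkl","rb"))
ps=[]
for n,(u,v),s in [("j1",(180,170),4),("j2",(270,150),4),("p1",(195,165),4),("p2",(255,225),4)]:
    c=cv2.resize(o[n][1][v:v+75,u:u+100,::-1],None,fx=4,fy=4,interpolation=cv2.INTER_CUBIC)
    for k in range(0,100,10): cv2.putText(c,"%d"%(u+k),(4*k,8),0,.3,(255,255,0),1); cv2.line(c,(4*k,10),(4*k,14),(255,255,0),1)
    for k in range(0,75,10): cv2.putText(c,"%d"%(v+k),(0,4*k+4),0,.3,(255,255,0),1);
    ps.append(c)
cv2.imwrite("pics/crop4.png",np.vstack([np.hstack(ps[:2]),np.hstack(ps[2:])]))
```

```text
(no output)
```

View pics/crop4.png

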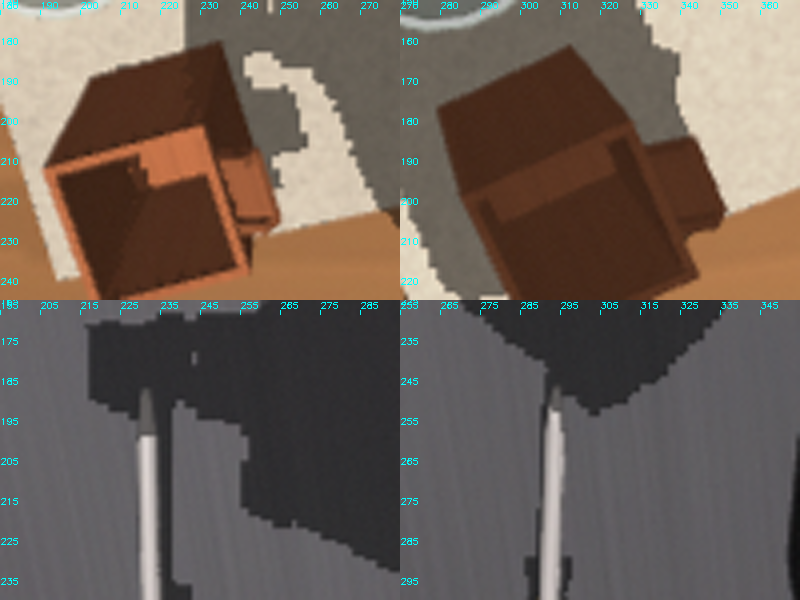

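```bash
cat > fit.py <<'E'
from h import *
import pickle
from scipy.optimize import least_squares
o=pickle.load(open("w.pkl","rb")); V={n:ext("wrist",o[n][0]) for n in o}
M=np.array([[-24,24,95],[24,24,95],[24,-24,95],[-24,24,0],[24,24,0],[36,11,95],[36,-11,95]])/1e3
px={"j1":[(191.2,212),(231.2,201.5),(242,237),(203,189),(235.3,180.3),(244.5,208),(249.5,225.5)],
"j2":[(285,199.5),(328,180.5),(344.5,219.5),(279.3,176.5),(312.5,161.3),(343.8,184.5),(351,203.5)]}
def model(q): return (M*[1,1,q[4]])@R.from_euler('z',q[3]).as_matrix().T+q[:3]
def res(q,names=("j1","j2")): return np.concatenate([(proj(model(q),*V[n])-px[n])[:5].ravel() for n in names])
E
python3 - <<'E'
from fit import *
for nm in [("j1","j2"),("j1",),("j2",)]:
    r=least_squares(lambda q:res(q,nm),[.66,.21,0,1.4,1],loss="soft_l1"); print(nm,np.round(r.x,4),np.degrees(r.x[3]),np.round(r.fun,1).tolist())
t,e=tri([ray((231.75,187),*V["p1"]),ray((294,246.5),*V["p2"])]); print("tip",t,e)
for n,uv,tp in [("p1",(232.7,240),(231.75,187)),("p2",(292.5,300),(294,246.5))]:
    a=onz(uv,*V[n],.06)-onz(tp,*V[n],.06); print(onz(tp,*V[n],.06),a,np.degrees(np.arctan2(a[1],a[0])))
print(ray((0,0),*V["p1"])[0],ray((0,0),*V["p2"])[0])
# plate corners p1 (800x300 mosaic /400*512)
for uv in [(90,82),(252,56),(267,235),(135,252)]: print("plate",onz(np.array(uv)*1.28,*V["p1"],.03))
E
```

```text
('j1', 'j2') [ 0.6539  0.1977 -0.0023  1.841   0.997 ] 105.48407023830643 [-0.1, 0.1, -0.2, 0.0, 0.7, 1.7, 0.2, -0.0, 0.2, -0.0, 0.0, -0.4, -0.3, -0.5, -0.1, -0.1, -0.5, 0.2, 0.0, 0.0]
('j1',) [ 0.6558  0.1968 -0.009   1.8454  0.9955] 105.73393376799342 [0.3, -0.3, -0.6, -0.3, 0.2, 0.6, 0.3, 0.1, -0.2, 0.0]
('j2',) [ 0.6547  0.1981 -0.006   1.8411  1.0224] 105.48689672578774 [0.4, -0.1, -0.1, -0.1, 0.0, 0.1, -0.4, 0.1, -0.1, 0.0]
tip [ 0.48874388 -0.22482394  0.05985785] [np.float64(0.2), np.float64(0.2)]
[ 0.48852808 -0.22464863  0.06      ] [ 0.06566655 -0.00016585  0.        ] -0.1447078855723374
[ 0.488861   -0.22499611  0.06      ] [0.06844292 0.00075085 0.        ] 0.6285356398132026
[ 0.38377706 -0.19860045  0.42608588] [ 0.32425103 -0.26845116  0.39634162]
plate [ 0.39989904 -0.35778413  0.03      ]
plate [ 0.36410523 -0.1234757   0.03      ]
plate [ 0.65907745 -0.07932904  0.03      ]
plate [ 0.69465963 -0.31328102  0.03      ]
```

Run:
```python
from h import *
J=(.6542,.1977); o=[180,0,105.5]
fingers.gripper_to(.75,40)
robot.move_to((*J,.30),o); robot.line_to((*J,.064),o,velocity=.12)
fingers.gripper_to(0,40)
print(robot.current_finger_gap(),robot.current_gripper_force(),robot.current_joint_positions(),robot.current_time_s())
robot.line_to((*J,.30),o,velocity=.15); robot.pause(.3)
print(robot.current_contact_force(),robot.current_torque(),robot.current_finger_gap())
robot.move_to((.42,-.2245,.30),[180,0,0]); robot.pause(.2)
print(robot.current_joint_positions(),robot.current_time_s(),robot.current_contact_force())
im=vision.grab_frame("wrist"); cv2.imwrite("pics/held.png",im[:,:,::-1])
```

```text
0.5585715746685694 42.622910141944885 [-31.61584346  42.73570458  22.8085454   76.89738981 -17.0699552
  63.73933634   8.78982198] 11.8083
[ 0.61847834  0.38413276 -4.00682312] [-0.03433614 -0.02032077  0.05252709] 0.5570562334227237
[-22.8616303   10.95283363  57.9429998   93.44093628  -9.35857601
  80.80757962 -53.77317733] 15.7917 [-0.04987414 -0.82108531 -3.34756269]
```

View pics/held.png

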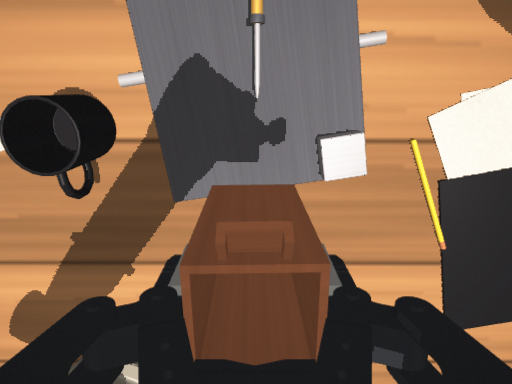

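The jug is held upright and square, its lip toward the needle (tip at pixel (257,97)), and centred on it (lip centre about column 255). Next I set it down and press side 1.

```bash
cat > press.py <<'E'
from h import *
X,Y=.4887,-.2245
def down(o,x=.425):
    robot.line_to((x,Y,.105),o,velocity=.1); robot.pause(.2)
    s=robot.line_to((x,Y,.086),o,velocity=.012,f_stop=2.0); z=robot.current_tool_pos()[2]
    robot.line_to((x,Y,z+.0004),o,velocity=.01); print("down",s,z,robot.current_contact_force()); return z+.0004
def press(o,z,off=.024,depth=.005,x0=.425):
    xc=X-off; robot.line_to((xc-.006,Y,z),o,velocity=.05); robot.pause(.2); f0=np.array(robot.current_contact_force())
    for d in np.arange(-.004,depth+.0001,.0015):
        robot.line_to((xc+d,Y,z),o,velocity=.02); robot.pause(.05)
        p=robot.current_tool_pos(); f=np.array(robot.current_contact_force())-f0
        print(round(1e3*d,1),np.round(1e3*(p[0]-xc),1),np.round(f,2))
        if f[0]<-2.3: break
    robot.pause(.35); f=np.array(robot.current_contact_force())-f0; print("hold",np.round(f,2),robot.current_tool_pos())
E
python3 - <<'E'
from press import *
o=[180,0,0]
robot.line_to((.425,Y,.15),o,velocity=.15)
z=down(o); press(o,z)
T=pose(); im=vision.grab_frame("wrist"); s=vision.grab_frame("side")
cv2.imwrite("pics/pr1.png",np.hstack([cv2.resize(im,(400,300)),cv2.resize(s[150:300,260:460],(400,300),interpolation=cv2.INTER_CUBIC)])[:,:,::-1])
print(robot.current_time_s())
E
```

```text
down True 0.09452945375672164 [-0.5111869  -0.19658435 -2.03393252]
-4.0 -3.9 [-0.73 -0.7  -0.74]
-2.5 -2.5 [-0.46 -0.03 -0.47]
-1.0 -1.0 [ 0.02  0.34 -1.05]
0.5 0.5 [-0.88 -0.39 -0.82]
2.0 1.9 [-0.59  0.12  0.47]
3.5 3.3 [-2.32 -0.45  0.21]
hold [-1.71 -0.08 -0.54] [ 0.46809465 -0.22450938  0.09489496]
22.3833
```

View pics/pr1.png

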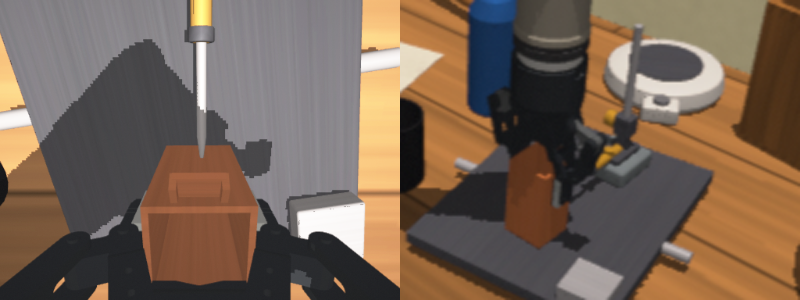

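Side 1 is pressed: the needle tip meets the middle of the side under the lip at (202,157), with about 1.7 N. Now side 2.

```bash
cat >> press.py <<'E'
def press(o,z,off=.024,depth=.0045):
    xc=X-off; robot.line_to((xc-.006,Y,z),o,velocity=.05); robot.pause(.1)
    av=lambda:np.mean([(robot.pause(.03),robot.current_contact_force())[1] for _ in range(8)],0)
    f0=av()
    for d in (.001,depth):
        robot.line_to((xc+d,Y,z),o,velocity=.015,f_stop=4); f=av()-f0; print(1e3*d,np.round(f,2),np.round(robot.current_tool_pos(),4))
    robot.pause(.2)
def turn(y0,y1):
    robot.line_to((.425,Y,z0()),[180,0,y0],velocity=.06); robot.line_to((.425,Y,.112),[180,0,y0],velocity=.08)
    for y in np.linspace(y0,y1,4)[1:]: robot.move_to((.425,Y,.112),[180,0,y])
def z0(): return robot.current_tool_pos()[2]
E
python3 - <<'E'
from press import *
print(robot.current_contact_force())
turn(0,-90); o=[180,0,-90]; print(robot.current_joint_positions())
z=down(o); press(o,z)
im=vision.grab_frame("wrist"); s=vision.grab_frame("side")
cv2.imwrite("pics/pr2.png",np.hstack([cv2.resize(im,(400,300)),cv2.resize(s[150:300,260:460],(400,300),interpolation=cv2.INTER_CUBIC)])[:,:,::-1])
print(robot.current_time_s())
E
```

```text
[-1.63891443 -0.69910341 -3.83768486]
[ -26.77300575   34.44419903   73.37735817  109.92246777  -36.9610944
   64.35166327 -118.37048613]
down True 0.09448115606209888 [-0.04114789  0.10240308 -2.59204027]
1.0 [-0.77  0.24  0.27] [ 0.4656 -0.2245  0.0948]
4.5 [-1.34  0.25  0.14] [ 0.4691 -0.2245  0.0948]
29.9167
```

View pics/pr2.png

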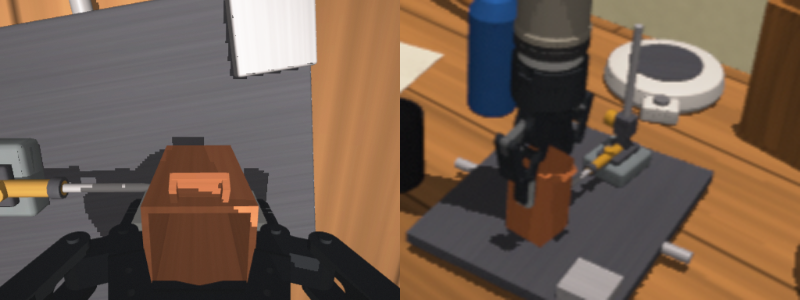

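Side 2 is good: 1.34 N, or about 3.7 mm of travel. Next I back off and regrasp half a turn round, so the wrist stays within range for sides 3 and 4.

Run:
```python
from press import *
o=[180,0,-90]; z=z0()
robot.line_to((.425,Y,z),o,velocity=.06); robot.line_to((.425,Y,z-.0005),o,velocity=.01)
fingers.gripper_to(.8); robot.line_to((.425,Y,.20),o,velocity=.15)
robot.move_to((.425,Y,.20),[180,0,0]); robot.move_to((.425,Y,.20),[180,0,90]); robot.pause(.2)
print(np.round(robot.current_joint_positions(),1))
for y in (0,-90): print(y,robot.inverse_kinematics((.425,Y,.11),[180,0,y]),robot.inverse_kinematics((.469,Y,.095),[180,0,y]))
im=vision.grab_frame("wrist");cv2.imwrite("pics/re.png",im[:,:,::-1]); print(robot.current_tool_pos(),robot.current_time_s())
```

```text
[ -2.3  12.8  33.5 102.5  -7.6  67.   33.4]
0 [-10.83281506  21.7981242   46.19001759 109.64612341 -18.7809771
  56.33948307 -46.09348743] [-10.11441028  27.7763156   45.21088143 104.6097326  -23.15473388
  57.25740627 -45.37943354]
-90 [ -25.81320431   33.08866402   71.17645586  110.03444741  -35.41263421
   63.09474819 -120.11822664] [ -24.38610638   40.79276088   71.41707501  105.02179731  -42.43938996
   66.58993601 -118.36551681]
[ 0.42501417 -0.22446984  0.19997303] 35.0667
```

View pics/re.png

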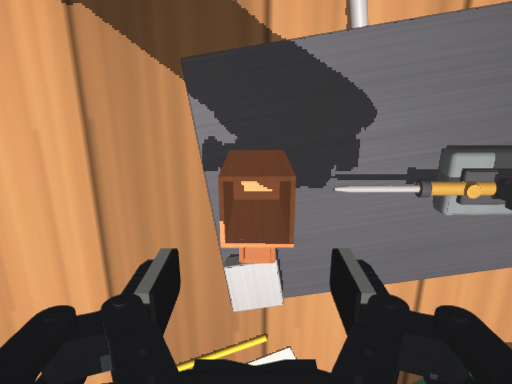

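The jug stands upright on the plate, lip edge at about (257,245), needle tip free at (336,189). I'll check its offset from the rim, then regrasp and press sides 3 and 4.

Run:
```python
from press import *
K,E=ext("wrist",pose()); e=onz((257.5,245),K,E,.125); a=onz((221,246),K,E,.125);b=onz((294,244.3),K,E,.125)
print(e,np.linalg.norm(b-a),np.degrees(np.arctan2(*(b-a)[1::-1])))
c=e[1]+.024; print("jug y",c); 
if abs(c-Y)>.004: c=Y+.004*np.sign(c-Y)
o=[180,0,90]
robot.line_to((.425,c,.20),o); robot.line_to((.425,c,.0945),o,velocity=.12); fingers.gripper_to(0,40); print(robot.current_finger_gap())
robot.line_to((.425,c,.112),o,velocity=.08)
for y in (60,30,0): robot.move_to((.425,Y,.112),[180,0,y])
o=[180,0,0]; z=down(o); press(o,z)
print(robot.current_time_s(),robot.current_joint_positions()[2])
```

```text
[ 0.42602399 -0.2450724   0.125     ] 0.04807612051821347 1.4144667036320995
jug y -0.22107240293255187
0.5594809691987763
down True 0.09539783745882062 [-0.3063127   0.36695666 -1.07870459]
1.0 [-0.14  0.13 -0.03] [ 0.4656 -0.2245  0.0958]
4.5 [-1.08 -0.28  0.29] [ 0.469  -0.2245  0.0957]
43.2417 48.693435555783616
```

Run:
```python
from press import *
av=lambda:np.mean([(robot.pause(.03),robot.current_contact_force())[1] for _ in range(8)],0)
f=av(); robot.line_to((.4707,Y,.0948),[180,0,0],velocity=.01); robot.pause(.2); print("more",av()-f)
turn(0,-90); o=[180,0,-90]
z=down(o); print(robot.current_joint_positions()[2]); z=min(z,.0949); press(o,z)
im=vision.grab_frame("wrist"); s=vision.grab_frame("side")
cv2.imwrite("pics/pr4.png",np.hstack([cv2.resize(im,(400,300)),cv2.resize(s[150:300,260:460],(400,300),interpolation=cv2.INTER_CUBIC)])[:,:,::-1])
print(robot.current_time_s())
```

```text
more [-3.88335384  0.31909322  8.81594218]
down True 0.09543993753986481 [ 0.44565226  0.13239543 -2.41553771]
71.58483230780348
1.0 [ 0.64 -0.06 -1.06] [ 0.4624 -0.2262  0.0956]
4.5 [ 7.78  0.13 -3.67] [ 0.4623 -0.2262  0.0956]
51.6583
```

View pics/pr4.png

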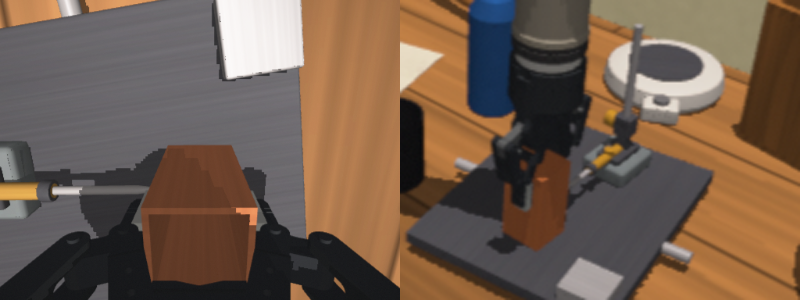

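Run:
```python
from press import *
print(np.round(robot.current_joint_positions(),2),robot.current_contact_force(),robot.current_torque(),robot.current_tool_pos(),robot.current_eef_rot(),robot.current_finger_gap())
print(robot.inverse_kinematics((.4685,Y,.0957),[180,0,-90]))
```

```text
[ -23.36   38.73   69.14  105.39  -39.72   65.27 -120.15] [-0.03458993  0.35218718  4.76281616] [ 0.0876171  -0.07904062  0.02538832] [ 0.4623737  -0.22619604  0.09561665] [ 1.79551633e+02  1.53741936e-03 -9.01566897e+01] 0.5589113538222523
[ -23.39082398   38.8208497    68.84735518  105.02553953  -40.11899107
   65.13608636 -120.29152771]
```

The set-down was too hard because I forced z below contact. I'll relieve it, then press side 4 lightly.

Run:
```python
from press import *
o=[180,0,-90]; av=lambda:np.mean([(robot.pause(.03),robot.current_contact_force())[1] for _ in range(6)],0)
robot.line_to((.4585,Y,.0965),o,velocity=.03); robot.pause(.1); f0=av(); print(np.round(f0,2),robot.current_tool_pos())
for x in (.4655,.4688):
    robot.line_to((x,Y,.0965),o,velocity=.02,f_stop=4); print(np.round(av()-f0,2),np.round(robot.current_tool_pos(),4))
robot.pause(.2)
s=vision.grab_frame("wrist"); cv2.imwrite("pics/pr4b.png",s[:,:,::-1]); print(robot.current_eef_rot(),robot.current_time_s())
```

```text
[-0.11  0.03 -3.49] [ 0.45843251 -0.22436101  0.09624113]
[ 0.2  -0.05 -0.26] [ 0.4655 -0.2245  0.0965]
[-0.77  0.28  0.41] [ 0.4686 -0.2245  0.0965]
[ 1.79994359e+02  1.93174921e-03 -9.00035107e+01] 53.6917
```

View pics/pr4b.png

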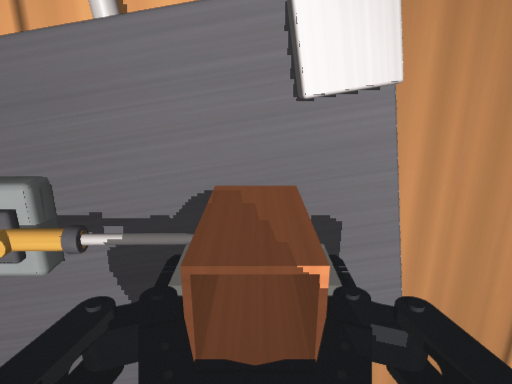

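The jug is upright and square, and the needle at (190,238) is just touching the middle of side 4. I'll advance a few mm.

Run:
```python
from press import *
o=[180,0,-90]; av=lambda:np.mean([(robot.pause(.03),robot.current_contact_force())[1] for _ in range(8)],0)
f0=np.array([-.11,.03,-3.49])
for x in (.4698,.4712):
    robot.line_to((x,Y,.0962),o,velocity=.02); f=av()-f0; print(x,np.round(f,2),np.round(robot.current_tool_pos(),4))
    if f[0]<-1.5: break
robot.pause(.3); print("hold",np.round(av()-f0,2))
s=vision.grab_frame("wrist"); cv2.imwrite("pics/pr4c.png",s[:,:,::-1]); print(robot.current_time_s())
# needle travel: compare barrel column between pr4b/pr4c via tool motion
```

```text
0.4698 [-1.23  0.02  0.83] [ 0.4698 -0.2245  0.0962]
0.4712 [-1.04  0.23  0.99] [ 0.4712 -0.2245  0.0962]
hold [-1.59  0.15  0.97]
55.3417
```

Side 4 held at about 1.3–1.6 N. Now I back off, release, rise and check.

Run:
```python
from press import *
o=[180,0,-90]
robot.line_to((.425,Y,.0964),o,velocity=.06); robot.line_to((.425,Y,.094),o,velocity=.012,f_stop=2)
fingers.gripper_to(.85); robot.line_to((.425,Y,.22),o,velocity=.15); robot.pause(.3)
w=vision.grab_frame("wrist"); s=vision.grab_frame("side")
cv2.imwrite("pics/end.png",np.hstack([cv2.resize(w,(400,300)),cv2.resize(s[120:300,240:480],(400,300),interpolation=cv2.INTER_CUBIC)])[:,:,::-1]); print(robot.current_time_s())
```

```text
58.225
```

View pics/end.png

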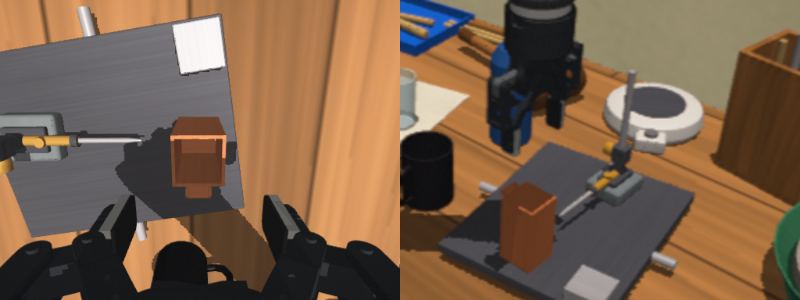

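The jug stands free on the plate at (198,155), clear of the point at (142,141). The fingers are away from it, so I'm handing in.

```bash
python3 -c "
from station import workorder
print(workorder.close_job())"
```

```text
the job is handed in; nothing more can be done
None
```

I pressed all four sides on the point in order, lip side first, at about 1.1–1.7 N by noisy wrist readings, and handed the job in with the jug free on the plate; no result came back, and I dragged it too hard once before side 4, then eased off and re-pressed.

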